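# Find the top of a cam on bench centres and lock the shaft there

### The job

The latch shaft runs between the bench centres with the dial gauge's plunger riding on its cam. Push the shaft round by its capstan bars until the cam holds the plunger at the very top of its lift and let it rest there; then turn the T-handle clockwise until it bites firmly, without forcing it, so that the shaft is locked with the plunger still at the top. Keep off the gauge and leave the loose things beside the stand where they are.

Things in the scene. Friction and masses are not known exactly. Their poses are not given: they have to be found in the camera images.
- bench_centres: Fixed stand: grey bed 130 (x) x 370 (y) x 18 mm on 6 mm feet, with a head block at each end (y = -160 and +160 mm, 40 mm wide, tops 136 mm up). Origin: centre of its underside. x points across the bed away from the robot, y left along the shaft, z up. Shaft axis 111 mm above the bench. Along y: gauge and cam at -105 mm, capstan at 0, lock yoke with T-handle at +105 mm.
- latch_shaft: Steel shaft along y between the centres, 18 mm diameter, with the capstan, a locking collar and the cam (16 mm wide steel disc with one blunt nose, clamped on at an angle to the bars that differs each run; the nose starts somewhere on the lower side). Origin on the axis at the capstan, z along one capstan bar. Turns endlessly about y; friction of about 0.12 N m holds it where it is left.
- capstan (a point): Centre of the dark capstan hub (54 mm diameter, 28 mm wide) on the shaft's axis. Six round steel bars, 11 mm thick, stand radially out of it every 60 degrees, their ends 80 mm from the axis. A push of about 4 N on a bar turns the shaft. A bar that leans more than 45 degrees towards the pushing finger can jam on it.
- bar_end (a point): Outer end of one of the six capstan bars (the one along the shaft's z axis), on the bar's centre line, 80 mm from the shaft's axis.
- gauge: Dial gauge: case 70 mm in diameter, 28 mm deep, white dial facing the robot, on a post behind the shaft. Origin: centre of the case, right above the shaft's axis, 219 mm above the bench, 105 mm to the right of the capstan. (Right of the stand, from about x 0.5 and y -0.1 m on, stands a tall white satellite dispenser: do not swing the arm through it.)
- plunger (a joint): Lift (m) of the gauge's upright sprung plunger (about 1.5 N), its ball tip (5 mm radius) on the cam right above the shaft's axis: 0 on the cam's round back, 0.012 at the very top, nose straight up. Cam: base circle 24 mm radius, nose 10 mm radius with its centre 26 mm off the axis, straight flanks. The lift begins with the nose 57 degrees from upright: 2.1 mm at 36, 7 mm at 21, 11 mm at 9.7.
- needle (a joint): Angle of the dial's black needle (rad, clockwise as the robot sees it): one turn for each 10 mm of lift, upright at lift 0, 7.54 rad at the very top.
- handle (a point): Centre of the T-handle's steel cross bar on the lock screw's upright axis, right above the shaft's axis, 208 mm above the bench, 45 mm above the yoke's top. The bar is 12 mm wide and high, 70 mm between its thicker end caps (16 mm), and lies along this frame's y axis; z up. Clockwise from above tightens; it stays where it is left.
- lock_shoe: Brass shoe, 16 mm, under the lock screw; origin at its underside. The T-handle first turns freely (about 0.3 N m friction) for 0.3 to 1.1 rad, different each run; then the shoe meets the shaft's collar (40 mm diameter) and presses about 40 N more per rad, the torque rising about 0.75 N m per rad. Tight from 12 N (0.25 N m above free); 0.4 N m above free is firm; forced above 45 N (0.8 N m).
- loupe: Black stand loupe, 37 mm diameter, 34 mm high, loose, behind the stand. Origin at its underside.
- hex_driver: Small screwdriver with a red handle, 171 mm long, 16 mm thick, loose, behind the stand. Origin at the middle of its underside.
- amber_bottle: Small red bottle with a black spout, 33 mm diameter, 87 mm high, loose, left of the stand. Origin at its underside.

How it is judged (in metres and radians):
On the way, in this order (a step that is already met when the one before it is completed fails the run):
1. the plunger rests at the top of its lift, with the robot off the shaft and the lock still loose (value of joint plunger above 0.0116 m and angular speed of latch_shaft below 0.05 rad/s and contact force between the fingers and latch_shaft below 0.3 N and contact force between lock_shoe and latch_shaft below 3 N), for 0.3 s.
2. the lock shoe is pressed firmly on the shaft's collar (contact force between lock_shoe and latch_shaft above 12 N), for 0.2 s.
At the end, for the whole second after the job is handed in: The plunger stands within 0.4 mm of the top of its lift (above 11.6 mm), the lock shoe presses on the shaft's collar with more than 12 N, and the shaft is at rest (value of joint plunger above 0.0116 m and contact force between lock_shoe and latch_shaft above 12 N and angular speed of latch_shaft below 0.05 rad/s); the robot touches nothing.
It fails at once if the robot presses on the gauge or its plunger (contact force between any of the fingers, the arm and gauge above 2 N).
It fails at once if the lock is forced: more than 45 N on the shoe (contact force between lock_shoe and latch_shaft above 45 N).
It fails at once if a loose thing beside the stand is pushed away by more than 20 mm (distance of any of loupe, hex_driver, amber_bottle from where it was at the start of the episode above 0.02 m).
It also fails if it takes over 72 s, if anything falls off the work surface, if the arm or the gripper's body presses on something with over 40 N, if the wrist force passes 120 N, or if a joint passes its speed limit or range.

### The arm

A 6-joint arm with a two-finger parallel gripper is mounted at the origin on a cart in front of the work surface, level with it; the furniture and walls round the work are solid. World frame = base frame: x ahead of the robot, y to its left, z up, the work surface at z = 0. Lengths are in m, angles in degrees, forces in N, time in s.
With the tool pointing down it reaches from about 0.225 to 0.875 m from the base axis. Payload 3.4 kg.
Tool frame: the origin (TCP) lies at the very end of the fingers, on their centre line; the grasp point (between the pads) lies 19 mm behind it (bot.tcp_to_grasp is the distance from the TCP to the grasp point, in m); z points along the fingers, y is the line along which they close (so a half turn about z gives the same grasp; the last joint's range is limited). The gripper opens to 85 mm and grips with 20 to 120 N. Pads are 22 mm wide; open, the fingers measure 114 mm over their backs; the gripper's body (76 mm by 85 mm) begins 54 mm behind the grasp point. The pads swing forward as they close: fully open they stand 13 mm farther back than shut.
Start: joints at [-70.417, 15.808, 86.224, -0, 77.962, -6.933], TCP at [0.257, -0.515, 0.231] pointing down, gripper open.
Joint ranges: [-165.64, 165.64], [-43.16, 119.46], [12.63, 154.43], [-67.54, 247.53], [6.08, 155.33], [-154.97, 154.97]. Speed limits (degrees/s): [147.25, 147.25, 180, 180, 180, 180].

### API

Orientations are given as a 3x3 rotation matrix whose columns are the frame's x, y, z axes.
In Python, from rig import bot gives the robot as it stands.
- The arm moves only by the tool move_arm, never from a script. Its argument "commands" is a list of rows, each an object with "offset": the shift along the world's x, y, z in cm, a list of three; "dr": the turn, a rotation vector about the world's x, y, z in rad, a list of three; "gripper": the opening, from -1 (shut) to 1 (fully open). In form: [{"offset": [x, y, z], "dr": [rx, ry, rz], "gripper": gripper}, ...]. A call has exactly 5 rows; each row shifts and turns the commanded pose from where the row before left it; what a row does not reach is not made up. A row lasts 1/10 s, in which the tool goes at most 50 mm and 8.59 degrees, less where a joint would pass 70% of its speed; a pose out of reach is approached as far as the arm can. A call is refused whole if a number of a shift passes 5 or a number of a turn 0.15, either way. A call with a gripper value outside its range is refused whole. The fingers move at their own pace and stop on an object; the grip force is fixed at half the most. Time passes only in rows, so rows that do not move let the fingers close, or fill a call up. It gives the time, the measured TCP pose, the force, the opening and the grip force at its end, in the units of the state.
- bot.observe(): the state, without advancing time (a new reading comes with each control period).
- bot.get_image(name): name is "scene" or "top" or "wrist"; returns a dict with "frame" (400x640x3 uint8, blue, green, red), "depth" (400x640 float32, m along the optical axis (not along the pixel's ray), 0 where there is no reading), "camera_matrix" (3x3 intrinsics, pixels), "rvec" (rotation vector, rad) and "tvec" (3), from world to camera coordinates, as OpenCV has them. Camera axes: x right, y down, z forward; pixel columns grow to the right and rows downward; lengths in m; the calibration is good to about 2 mm. The wrist camera is an equidistant fisheye: a pixel r from the principal point sees the ray r / f radians off the axis. A picture is of the moment at which its call begins.
- bot.sign_off(): hands the job in; it is judged then, once.
Trained networks look in a picture, given as the dict that the camera call returned (one of the last four; its "shot" number tells which), for a name from the list of things; names that differ only in an ending like _2 or _b are one class to them, and where a whole thing is asked for, a point or a joint stands for the part that bears it (a point fixed in the world has none). Each returns a list of dicts, best first, with "score" (0 to 1); they miss things now and then, are a little off and sometimes report something else, mostly with a low value. They report only what shows in the picture. A call takes as long as a camera call.
- bot.cut_out(picture, query): "pixels" (400x640 bool, what is visible of it) and "box" ([left, top, right, bottom] in pixels, round what is visible of it).
- bot.pinpoint(picture, query): "xy" ([column, row] in pixels: a listed point, or the origin of a listed thing).
The state is a dict: "time": time; "joint_positions": joint angles; "dq": joint speeds; "effort": joint torques, N m; "ee_pos": TCP position; "orientation": TCP orientation; "contact_force": force on the tool from outside, world axes, zero at the start; "wrist_torque": the same for the moment, N m; "grip_width": opening from 0.0 (shut) to 1.0 (fully open); "grip_force": force on a finger pad.
Only numpy, scipy, OpenCV 4.12 (cv2) and the standard library are available. Lean on these libraries where they do the work, as an engineer would, in place of code of your own. Each camera call takes 0.05 s, during which the arm holds its last target. There are 200 camera calls.

## Working session

There is one attempt and no reset: what is moved stays moved. The work goes in short steps, Python scripts to look and compute and a tool call to move; the robot and the scene stay as the last step left them, time stands still between calls to the robot, and variables do not carry over. Pictures are saved under pics/ and viewed, at most 12 in all, crops included, and the job is handed in when it is done.

Besides the shell and the picture viewer there is one more tool, called after "Call:" as a command line: name --argument value ..., lists and objects as JSON in quotes. move_arm: Moves the arm, as the interface text tells. Its arguments: {"type":"object","properties":{"commands":{"type":"array","items":{"type":"object","properties":{"offset":{"type":"array","items":{"type":"number"}},"dr":{"type":"array","items":{"type":"number"}},"gripper":{"type":"number"}}}}},"required":["commands"]}

```bash
ls; mkdir -p pics; cat > h.py <<'E'
import numpy as np, cv2
from rig import bot
def ray(p,uv):
    R=cv2.Rodrigues(np.array(p['rvec'],float))[0];t=np.array(p['tvec'],float).ravel();K=np.array(p['camera_matrix'])
    d=np.array([(uv[0]-K[0,2])/K[0,0],(uv[1]-K[1,2])/K[1,1],1.])
    return R,t,d
def world(p,uv,z=None):
    R,t,d=ray(p,uv)
    c=-R.T@t; w=R.T@d
    if z is not None: return c+w*(z-c[2])/w[2]
    D=p['depth'][int(round(uv[1])),int(round(uv[0]))]
    return R.T@(d*D-t)
E
cat > a.py <<'E'
from h import *
for n in ['scene','top']:
    p=bot.get_image(n); cv2.imwrite(f'pics/{n}0.png',p['frame'])
    R,t,_=ray(p,(0,0)); print(n,'cam',np.round(-R.T@t,3))
    for q in ['bench_centres','latch_shaft','capstan','bar_end','gauge','handle','lock_shoe','loupe','hex_driver','amber_bottle']:
        for r in bot.pinpoint(p,q)[:2]:
            print(q,round(r['score'],2),np.round(r['xy'],1),np.round(world(p,r['xy']),3))
print(bot.observe())
E
python3 a.py
```

```text
pics
scene cam [0.253 0.838 0.681]
bench_centres 0.9 [331.4 238.9] [0.477 0.342 0.13 ]
bench_centres 0.54 [335.8 182.7] [0.516 0.226 0.187]
latch_shaft 0.93 [327.5 209.3] [0.525 0.253 0.126]
capstan 0.82 [332.7 210.5] [0.515 0.247 0.121]
bar_end 0.63 [334.  181.7] [ 0.622 -0.008 -0.   ]
handle 0.77 [315.1 206.9] [0.514 0.338 0.203]
loupe 0.75 [285.8 238.1] [0.634 0.278 0.011]
hex_driver 0.48 [308.7 202.6] [0.643 0.128 0.012]
amber_bottle 0.81 [302.7 317.1] [0.483 0.474 0.026]
top cam [0.388 0.26  0.978]
bench_centres 0.94 [328.9 238.9] [0.501 0.232 0.128]
bench_centres 0.61 [365.2 187.8] [0.583 0.158 0.224]
latch_shaft 0.58 [327.7 228.9] [0.513 0.235 0.186]
capstan 0.84 [330.8 228. ] [0.515 0.229 0.185]
capstan 0.51 [325.4 228.1] [0.522 0.238 0.147]
bar_end 0.98 [328.9 226. ] [0.518 0.232 0.191]
bar_end 0.62 [382.  209.5] [0.532 0.134 0.252]
gauge 0.68 [380.5 210.9] [0.531 0.137 0.247]
handle 0.59 [276. 228.] [0.517 0.335 0.213]
loupe 0.76 [306.8 190.7] [0.635 0.274 0.032]
hex_driver 0.54 [366.3 189.7] [0.635 0.125 0.003]
amber_bottle 0.64 [232.  257.3] [0.483 0.453 0.058]
amber_bott
[... 157 characters left out ...]
 7.79629747e+01, -6.93362386e+00]), 'dq': array([ 0.04593761, -0.00948243, -0.0284758 ,  0.0177116 , -0.04969067,
        0.00793368]), 'effort': array([ 1.58740913e-03, -4.16669619e+01, -2.46102422e+01,  4.21866753e-05,
       -1.28384795e-04,  1.53492016e-05]), 'ee_pos': array([ 0.25671317, -0.51453993,  0.23132823]), 'orientation': array([[ 8.94801940e-01,  4.46463311e-01,  2.86610108e-05],
       [ 4.46463312e-01, -8.94801937e-01, -7.46884123e-05],
       [-7.69970784e-06,  7.96274260e-05, -9.99999997e-01]]), 'contact_force': array([ 0.07941549, -0.38470081, -0.5452699 ]), 'wrist_torque': array([-0.00739682,  0.00467727,  0.10490463]), 'grip_force': 0.0, 'grip_width': 0.9993764002217216}
```

```bash
python3 -c "
import cv2,numpy as np
a=cv2.imread('pics/scene0.png');b=cv2.imread('pics/top0.png')
a=cv2.resize(a[130:330,230:430],(600,600),interpolation=2);cv2.imwrite('pics/s0c.png',a)
b=cv2.resize(b[150:300,210:410],(800,600),interpolation=2);cv2.imwrite('pics/t0c.png',b)"
```

```text
(no output)
```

View pics/s0c.png

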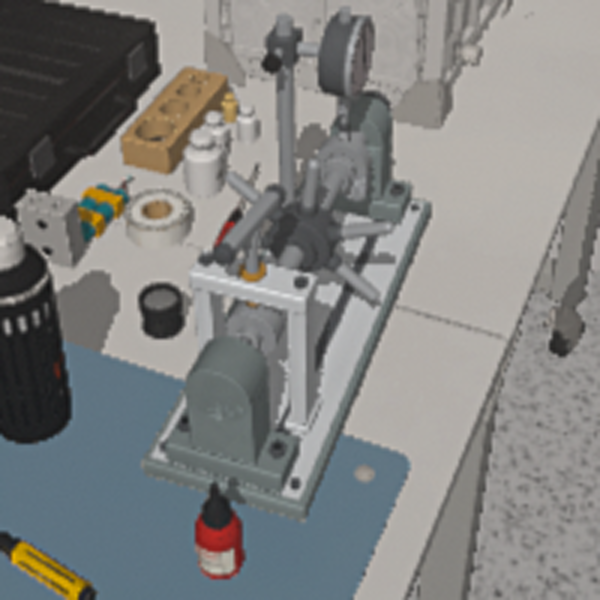

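View pics/t0c.png

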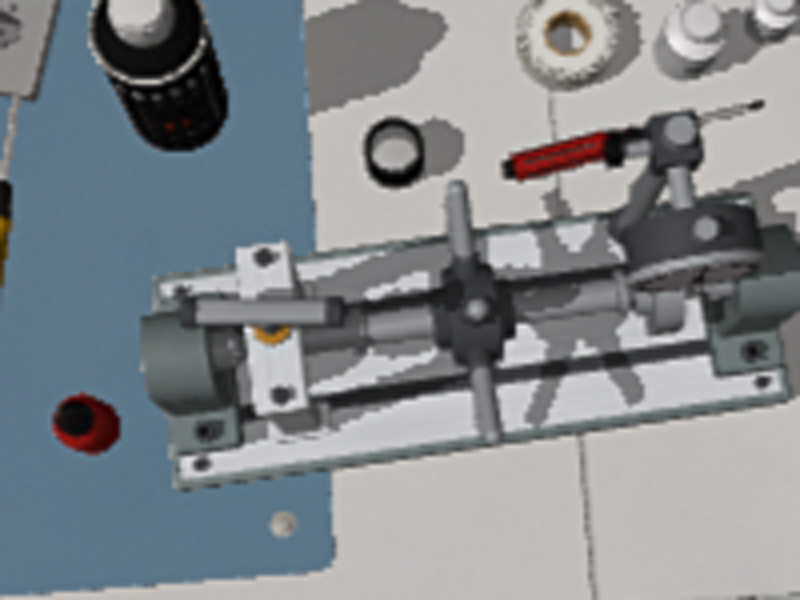

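The first view shows one capstan bar nearly upright, the T-handle roughly along y and the stand yawed by a few degrees. The top view agrees. Next I fit the stand pose.

```bash
cat > b.py <<'E'
from h import *
from scipy.optimize import least_squares
obs=[]
L={'capstan':(0,0,.111),'handle':(0,.105,.208),'gauge':(0,-.105,.219),'bench_centres':(0,0,0)}
for n in ['scene','top']:
    p=bot.get_image(n)
    for q in L:
        r=bot.pinpoint(p,q)
        if r and r[0]['score']>.5: obs.append((p,q,r[0]['xy']))
def f(s):
    c,k=np.cos(s[2]),np.sin(s[2]);o=[]
    for p,q,xy in obs:
        a=L[q];w=np.array([s[0]+c*a[0]-k*a[1],s[1]+k*a[0]+c*a[1],a[2]])
        u=cv2.projectPoints(w,np.array(p['rvec'],float),np.array(p['tvec'],float),np.array(p['camera_matrix']),None)[0].ravel()
        o+=list(u-xy)
    return np.array(o)
s=least_squares(f,[.52,.23,.1],loss='soft_l1')
print(s.x,np.degrees(s.x[2]));
for (p,q,xy),e in zip(obs,f(s.x).reshape(-1,2)):print(q,e.round(1))
E
python3 b.py
```

```text
[0.52783202 0.2314358  0.08218679] 4.708956392763626
capstan [ 0.3 -1.2]
handle [ 2.2 -0.1]
gauge [1.2 0.2]
capstan [-1.1 -1.4]
handle [-0.6 -0. ]
gauge [ 1. -0.]
bench_centres [-2.4 -1.1]
```

Call:
move_arm --commands '[{"offset": [0, 5, 1], "dr": [0, 0, 0], "gripper": -1}, {"offset": [0, 5, 2], "dr": [0, 0, 0], "gripper": -1}, {"offset": [0, 5, 2], "dr": [0, 0, 0], "gripper": -1}, {"offset": [0, 5, 2], "dr": [0, 0, 0], "gripper": -1}, {"offset": [0, 5, 2], "dr": [0, 0, 0], "gripper": -1}]'

```text
time: 2.1
ee_pos: [0.2564, -0.2779, 0.3161]
orientation: [[0.895, 0.446, 0.001], [0.446, -0.895, -0.0], [0.0, 0.0, -1.0]]
contact_force: [1.5, -0.6, 0.5]
grip_width: 0.141
grip_force: 0.0
```

Call:
move_arm --commands '[{"offset": [0, 5, 0], "dr": [0, 0, 0], "gripper": -1}, {"offset": [0, 5, 0], "dr": [0, 0, 0], "gripper": -1}, {"offset": [0, 5, 0], "dr": [0, 0, 0], "gripper": -1}, {"offset": [0, 5, 0], "dr": [0, 0, 0], "gripper": -1}, {"offset": [0, 5, 0], "dr": [0, 0, 0], "gripper": -1}]'

```text
time: 2.6
ee_pos: [0.2561, -0.0281, 0.3158]
orientation: [[0.896, 0.445, 0.002], [0.445, -0.896, -0.001], [0.002, 0.001, -1.0]]
contact_force: [1.2, 0.5, -0.4]
grip_width: 0.001
grip_force: 0.0
```

Call:
move_arm --commands '[{"offset": [0, 5, 0], "dr": [0, 0, -0.07], "gripper": -1}, {"offset": [0, 5, 0], "dr": [0, 0, -0.07], "gripper": -1}, {"offset": [0, 4, 0], "dr": [0, 0, -0.08], "gripper": -1}, {"offset": [0, 0, 0], "dr": [0, 0, -0.08], "gripper": -1}, {"offset": [0, 0, 0], "dr": [0, 0, -0.08], "gripper": -1}]'

```text
time: 3.1
ee_pos: [0.2577, 0.0922, 0.3156]
orientation: [[0.993, 0.114, 0.001], [0.114, -0.993, -0.0], [0.001, 0.0, -1.0]]
contact_force: [-0.6, -0.7, 0.5]
grip_width: -0.0
grip_force: 0.0
```

```bash
python3 -c "
from h import *
p=bot.get_image('wrist');cv2.imwrite('pics/w1.png',p['frame']);R,t,_=ray(p,(0,0));print(-R.T@t,R[2],p['camera_matrix'],bot.observe()['ee_pos'])"
```

```text
[0.32259364 0.10135822 0.45837457] [-0.25576358 -0.02939066 -0.96629249] [[309.70691629   0.         321.87574707]
 [  0.         309.70691629 196.93124152]
 [  0.           0.           1.        ]] [0.2578286  0.09161619 0.31554516]
```

View pics/w1.png

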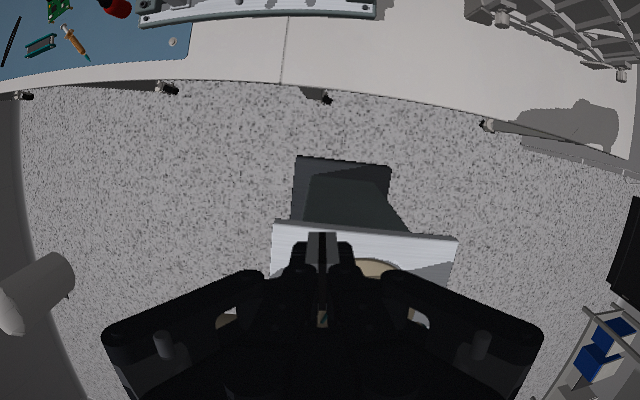

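The wrist camera sits on the tool's +x side. I'll turn the tool half round so it looks at the gauge while I push.

Call:
move_arm --commands '[{"offset": [0, 2, 0], "dr": [0, 0, 0.15], "gripper": -1}, {"offset": [0, 2, 0], "dr": [0, 0, 0.15], "gripper": -1}, {"offset": [0, 2, 0], "dr": [0, 0, 0.15], "gripper": -1}, {"offset": [0, 2, 0], "dr": [0, 0, 0.15], "gripper": -1}, {"offset": [0, 2, 0], "dr": [0, 0, 0.15], "gripper": -1}]'

```text
time: 3.65
ee_pos: [0.2583, 0.1911, 0.3156]
orientation: [[0.646, 0.763, 0.001], [0.763, -0.646, 0.0], [0.001, 0.0, -1.0]]
contact_force: [0.4, -0.1, -0.0]
grip_width: 0.001
grip_force: 0.0
```

Call:
move_arm --commands '[{"offset": [1, 1, 0], "dr": [0, 0, 0.15], "gripper": -1}, {"offset": [1, 1, 0], "dr": [0, 0, 0.15], "gripper": -1}, {"offset": [1, 1, 0], "dr": [0, 0, 0.15], "gripper": -1}, {"offset": [1, 1, 0], "dr": [0, 0, 0.15], "gripper": -1}, {"offset": [1, 0, 0], "dr": [0, 0, 0.15], "gripper": -1}]'

```text
time: 4.15
ee_pos: [0.3089, 0.2312, 0.3154]
orientation: [[-0.049, 0.999, 0.0], [0.999, 0.049, 0.001], [0.001, 0.0, -1.0]]
contact_force: [-0.1, 0.2, 0.2]
grip_width: 0.001
grip_force: 0.0
```

Call:
move_arm --commands '[{"offset": [1, 0, 0], "dr": [0, 0, 0.15], "gripper": -1}, {"offset": [1, 0, 0], "dr": [0, 0, 0.15], "gripper": -1}, {"offset": [1, 0, 0], "dr": [0, 0, 0.15], "gripper": -1}, {"offset": [1, 0, 0], "dr": [0, 0, 0.15], "gripper": -1}, {"offset": [1, 0, 0], "dr": [0, 0, 0.15], "gripper": -1}]'

```text
time: 4.65
ee_pos: [0.3589, 0.2302, 0.3155]
orientation: [[-0.715, 0.699, 0.0], [0.699, 0.715, 0.0], [-0.0, 0.0, -1.0]]
contact_force: [0.3, -0.2, 0.6]
grip_width: -0.002
grip_force: 0.0
```

Call:
move_arm --commands '[{"offset": [1, 0, 0], "dr": [0, 0, 0.15], "gripper": -1}, {"offset": [1, 0, 0], "dr": [0, 0, 0.15], "gripper": -1}, {"offset": [1, 0, 0], "dr": [0, 0, 0.15], "gripper": -1}, {"offset": [1, 0, 0], "dr": [0, 0, 0.15], "gripper": -1}, {"offset": [1, 0, 0], "dr": [0, 0, 0.15], "gripper": -1}]'

```text
time: 5.15
ee_pos: [0.4089, 0.2301, 0.3154]
orientation: [[-1.0, 0.024, 0.0], [0.024, 1.0, 0.0], [-0.0, 0.0, -1.0]]
contact_force: [0.1, 0.3, 0.6]
grip_width: 0.0
grip_force: 0.0
```

Call:
move_arm --commands '[{"offset": [1, 0, -1], "dr": [0, 0, 0.08], "gripper": -1}, {"offset": [1, 0, -1], "dr": [0, 0, 0], "gripper": -1}, {"offset": [0, 0, -1], "dr": [0, 0, 0], "gripper": -1}, {"offset": [0, 0, 0], "dr": [0, 0, 0], "gripper": -1}, {"offset": [0, 0, 0], "dr": [0, 0, 0], "gripper": -1}]'

```text
time: 5.65
ee_pos: [0.4277, 0.2304, 0.2851]
orientation: [[-0.999, -0.049, -0.001], [-0.049, 0.999, -0.0], [0.001, -0.0, -1.0]]
contact_force: [0.4, -0.5, -0.7]
grip_width: 0.002
grip_force: 0.0
```

```bash
python3 -c "
from h import *
p=bot.get_image('wrist');cv2.imwrite('pics/w2.png',p['frame']);R,t,_=ray(p,(0,0));print(-R.T@t,R,bot.observe()['ee_pos'],bot.observe()['joint_positions'])
for q in ['capstan','bar_end','gauge','handle','needle']: print(q,bot.pinpoint(p,q)[:2])"
```

```text
[0.36315614 0.22890949 0.42798511] [[-4.83134871e-02  9.98832194e-01 -2.36976097e-04]
 [ 9.65366709e-01  4.67556589e-02  2.56672993e-01]
 [ 2.56384329e-01  1.21719985e-02 -9.66498276e-01]] [0.42792252 0.23057436 0.28561071] [ 2.01002039e+01  6.45673858e+00  9.07004676e+01  1.10292358e-02
  8.28437584e+01 -7.27474894e+01]
capstan []
bar_end []
gauge []
handle [{'xy': [429.3, 310.7], 'score': 0.47}]Traceback (most recent call last):
  File "<string>", line 4, in <module>
    for q in ['capstan','bar_end','gauge','handle','needle']: print(q,bot.pinpoint(p,q)[:2])
                                                                      ~~~~~~~~~~~~^^^^^
ValueError: it knows: amber_bottle, bar_end, bench_centres, capstan, gauge, handle, hex_driver, latch_shaft, lock_shoe, loupe
```

View pics/w2.png

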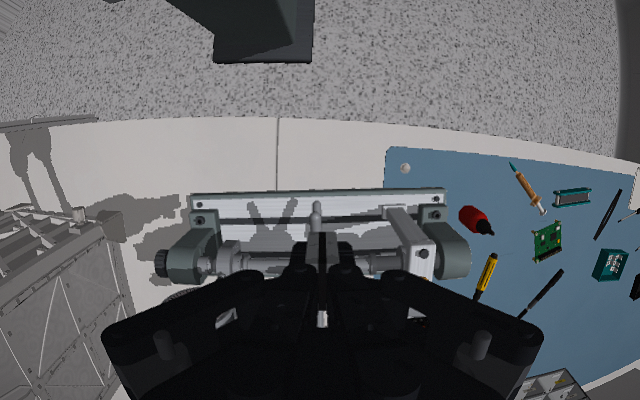

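Call:
move_arm --commands '[{"offset": [-1, -1, 0], "dr": [0, -0.15, 0], "gripper": -1}, {"offset": [-1, -1, 0], "dr": [0, -0.15, 0], "gripper": -1}, {"offset": [-1, -1, 0], "dr": [0, -0.15, 0], "gripper": -1}, {"offset": [0, -1, 0], "dr": [0, -0.15, 0], "gripper": -1}, {"offset": [0, -1, 0], "dr": [0, -0.15, 0], "gripper": -1}]'

```text
time: 6.4
ee_pos: [0.3977, 0.1803, 0.2866]
orientation: [[-0.736, -0.035, 0.676], [-0.048, 0.999, -0.001], [-0.675, -0.033, -0.737]]
contact_force: [0.7, -1.1, 0.7]
grip_width: -0.002
grip_force: 0.0
```

Call:
move_arm --commands '[{"offset": [0, -1, 0], "dr": [0, -0.15, 0], "gripper": -1}, {"offset": [0, 0, -0.5], "dr": [0, -0.15, 0], "gripper": -1}, {"offset": [0, 0, -0.5], "dr": [0, 0, 0], "gripper": -1}, {"offset": [0, 0, 0], "dr": [0, 0, 0], "gripper": -1}, {"offset": [0, 0, 0], "dr": [0, 0, 0], "gripper": -1}]'

```text
time: 6.9
ee_pos: [0.4007, 0.1666, 0.2825]
orientation: [[-0.621, -0.008, 0.784], [-0.045, 0.999, -0.025], [-0.783, -0.051, -0.621]]
contact_force: [-0.0, -0.5, 0.2]
grip_width: -0.002
grip_force: 0.0
```

```bash
python3 -c "
from h import *
p=bot.get_image('wrist');np.savez('w3.npz',**{k:p[k] for k in ['frame','depth','rvec','tvec','camera_matrix']});R,t,_=ray(p,(0,0));print(-R.T@t,R[2],bot.observe()['ee_pos'],bot.observe()['joint_positions'])
for q in ['capstan','bar_end','gauge','handle','latch_shaft']: print(q,bot.pinpoint(p,q)[:2])
cv2.imwrite('pics/w3.png',cv2.resize(cv2.rotate(p['frame'],1)[80:320,120:440],(800,600),interpolation=2))"
```

```text
[0.24886769 0.16904547 0.32018505] [ 0.91734826 -0.01411417 -0.39783534] [0.40094293 0.16657372 0.2826229 ] [ 37.51528527 -14.11668347 130.09930579 -59.60560671  35.24593006
 -12.38398868]
capstan [{'xy': [383.2, 127.8], 'score': 0.97}]
bar_end [{'xy': [388.3, 187.8], 'score': 0.68}]
gauge [{'xy': [281.6, 221.5], 'score': 0.67}]
handle [{'xy': [484.3, 212.3], 'score': 0.81}]
latch_shaft [{'xy': [384.2, 127.6], 'score': 0.84}, {'xy': [482.8, 211.2], 'score': 0.37}]
```

View pics/w3.png

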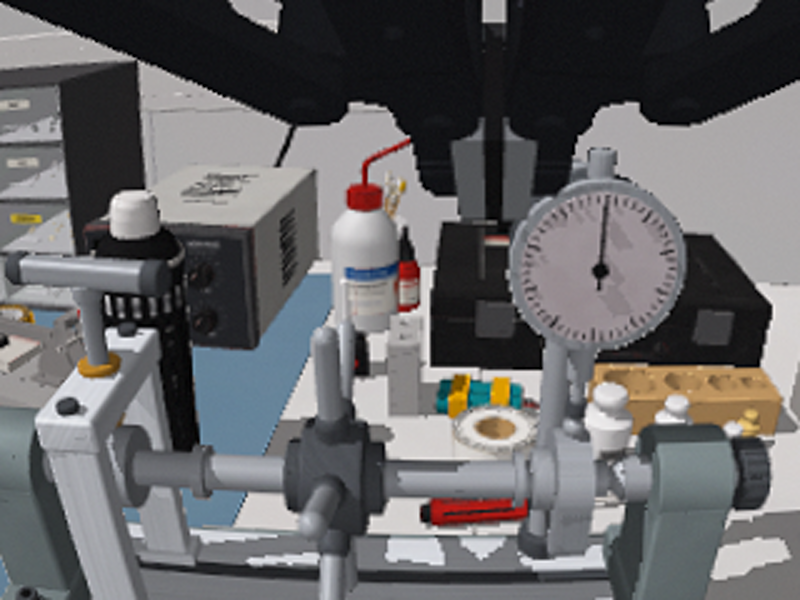

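The dial is clear and reads 0. The cam's nose points downwards, somewhat towards the camera. I'll measure it from the depth image and refine the stand pose.

```bash
cat >> h.py <<'E'
def fray(p,u,v):
    K=np.array(p['camera_matrix']);x=(u-K[0,2])/K[0,0];y=(v-K[1,2])/K[1,1];th=np.hypot(x,y)+1e-9
    s=np.tan(th)/th
    return np.stack([x*s,y*s,np.ones_like(x)],-1)
def fworld(p):
    v,u=np.mgrid[0:400,0:640].astype(float);d=fray(p,u,v)*np.array(p['depth'])[...,None]
    R=cv2.Rodrigues(np.array(p['rvec'],float))[0];t=np.array(p['tvec'],float).ravel()
    return (d-t)@R
def fproj(p,w):
    R=cv2.Rodrigues(np.array(p['rvec'],float))[0];t=np.array(p['tvec'],float).ravel();K=np.array(p['camera_matrix'])
    c=R@w+t;r=np.hypot(c[0],c[1]);th=np.arctan2(r,c[2]);return np.array([K[0,2]+K[0,0]*th*c[0]/r,K[1,2]+K[1,1]*th*c[1]/r])
E
cat > c.py <<'E'
from h import *
from scipy.optimize import least_squares
p=np.load('w3.npz')
o={(0,0,.111):(383.2,127.8),(0,-.105,.219):(281.6,221.5),(0,.105,.208):(484.3,212.3)}
def f(s):
    c,k=np.cos(s[2]),np.sin(s[2])
    return np.concatenate([fproj(p,np.array([s[0]+c*a[0]-k*a[1],s[1]+k*a[0]+c*a[1],a[2]+s[3]]))-np.array(x) for a,x in o.items()])
s=least_squares(f,[.528,.231,.08,0]).x;print(s,f(s).round(1))
W=fworld(p)
def loc(W,s):
    c,k=np.cos(s[2]),np.sin(s[2]);d=W-np.array([s[0],s[1],.111]);return np.stack([c*d[...,0]+k*d[...,1],-k*d[...,0]+c*d[...,1],d[...,2]],-1)
S=loc(W,s)
ok=p['depth']>0
# shaft centre check: bits at y in -80..-40
m=ok&(abs(S[...,1]+.055)<.025)&(abs(S[...,2])<.03)&(abs(S[...,0])<.04)
q=S[m];print('shaft',len(q),q.min(0),q.max(0))
m=ok&(abs(S[...,1]+.105)<.009)&(S[...,2]<.04)&(S[...,2]>-.06)&(abs(S[...,0])<.06)
q=S[m];print('cam',len(q))
for z in np.arange(-.05,.03,.005):
    a=q[abs(q[:,2]-z)<.0025]
    if len(a):print(round(z,3),len(a),a[:,0].min().round(4),np.median(a[:,0]).round(4))
m=ok&(abs(S[...,1])<.010)&(np.hypot(S[...,0],S[...,2])>.04)&(np.hypot(S[...,0],S[...,2])<.083)
q=S[m];a=np.degrees(np.arctan2(q[:,0],q[:,2]));h=np.histogram(a,np.arange(-180,181,10));print([(int(b),int(n)) for n,b in zip(*h) if n])
E
python3 c.py
```

```text
[0.52879431 0.22938133 0.09916195 0.00261028] [-0.   2.5 -0.9 -1.4  1.1 -0.8]
shaft 706 [-0.01554197 -0.07997949 -0.00868323] [ 0.00269136 -0.03063864  0.01353137]
cam 1068
-0.03 8 -0.0254 -0.0244
-0.025 31 -0.0267 -0.0257
-0.02 38 -0.027 -0.0261
-0.015 47 -0.0276 -0.0262
-0.01 55 -0.0279 -0.0262
-0.005 52 -0.0278 -0.0261
-0.0 69 -0.0278 -0.0263
0.005 93 -0.028 -0.0254
0.01 96 -0.0266 -0.0237
0.015 125 -0.0246 -0.0197
0.02 142 -0.0196 -0.0136
0.025 124 -0.0135 -0.0044
[(-130, 344), (-120, 23), (-80, 7), (-70, 223), (-60, 2), (-20, 273), (-10, 93), (40, 157), (50, 23), (170, 80)]
```

Call:
move_arm --commands '[{"offset": [0, 1, 0], "dr": [0, 0.15, 0], "gripper": -1}, {"offset": [1, 1, 0], "dr": [0, 0.15, 0], "gripper": -1}, {"offset": [1, 1, 0], "dr": [0, 0.15, 0], "gripper": -1}, {"offset": [1, 1, 0], "dr": [0, 0.15, 0], "gripper": -1}, {"offset": [1, 1, 0], "dr": [0, 0.15, 0], "gripper": -1}]'

```text
time: 7.7
ee_pos: [0.438, 0.2003, 0.2821]
orientation: [[-0.961, -0.025, 0.276], [-0.04, 0.998, -0.05], [-0.274, -0.059, -0.96]]
contact_force: [1.0, 0.1, 0.1]
grip_width: 0.0
grip_force: 0.0
```

Call:
move_arm --commands '[{"offset": [1, 1, -1], "dr": [0, 0.15, 0], "gripper": -1}, {"offset": [1, 0, -1], "dr": [0, 0, 0], "gripper": -1}, {"offset": [1, 0, -1], "dr": [0, 0, 0], "gripper": -1}, {"offset": [0, 0, 0], "dr": [0, 0, 0], "gripper": -1}, {"offset": [0, 0, 0], "dr": [0, 0, 0], "gripper": -1}]'

```text
time: 8.2
ee_pos: [0.4657, 0.2091, 0.2501]
orientation: [[-0.991, -0.033, 0.132], [-0.04, 0.998, -0.053], [-0.13, -0.058, -0.99]]
contact_force: [0.4, -0.0, 0.9]
grip_width: 0.003
grip_force: 0.0
```

```bash
cat > d.py <<'E'
from h import *
from scipy.spatial.transform import Rotation as Ro
import sys
yaw=np.radians(float(sys.argv[1]));s=bot.observe()
T=np.array([[np.cos(yaw),np.sin(yaw),0],[np.sin(yaw),-np.cos(yaw),0],[0,0,-1]])
print('t',s['time'],'pos',s['ee_pos'].round(4),'dr',Ro.from_matrix(T@s['orientation'].T).as_rotvec().round(3),'j',s['joint_positions'].round(0))
p=bot.get_image('top')
D=p['depth'];v,u=np.mgrid[0:400,0:640].astype(float);K=np.array(p['camera_matrix'])
R=cv2.Rodrigues(np.array(p['rvec'],float))[0];t=np.array(p['tvec'],float).ravel()
W=(np.stack([(u-K[0,2])/K[0,0],(v-K[1,2])/K[1,1],np.ones_like(u)],-1)*D[...,None]-t)@R
# shaft ridge either side of capstan; handle bar
for n,(y0,y1,z0,z1) in {'shaftL':(.25,.29,.105,.125),'shaftR':(.16,.20,.105,.125),'handle':(.28,.40,.205,.23)}.items():
    m=(D>0)&(W[...,1]>y0)&(W[...,1]<y1)&(W[...,2]>z0)&(W[...,2]<z1)&(abs(W[...,0]-.525)<.05)
    q=W[m]
    if len(q):print(n,len(q),q.mean(0).round(4),q.min(0).round(3),q.max(0).round(3))
E
python3 d.py 185.3
```

```text
t 8.2 pos [0.4657 0.2091 0.2501] dr [0.05  0.134 0.056] j [ 20.   7.  96.  -6.  71. -70.]
shaftL 81 [0.5273 0.2732 0.1186] [0.517 0.25  0.112] [0.541 0.289 0.125]
handle 264 [0.5185 0.3369 0.2134] [0.51  0.298 0.206] [0.529 0.375 0.217]
```

Call:
move_arm --commands '[{"offset": [1, 1, 0], "dr": [0.05, 0.13, 0.05], "gripper": -1}, {"offset": [0.6, 1.2, -2], "dr": [0, 0, 0], "gripper": -1}, {"offset": [0, 0, -2.4], "dr": [0, 0, 0], "gripper": -1}, {"offset": [0, 0, -2.5], "dr": [0, 0, 0], "gripper": -1}, {"offset": [0, 0, -2.5], "dr": [0, 0, 0], "gripper": -1}]'

```text
time: 8.75
ee_pos: [0.4827, 0.2319, 0.157]
orientation: [[-0.996, -0.087, 0.008], [-0.087, 0.996, 0.001], [-0.008, 0.0, -1.0]]
contact_force: [0.7, -0.2, 0.1]
grip_width: -0.003
grip_force: 0.0
```

Call:
move_arm --commands '[{"offset": [0, 0, 0], "dr": [0, 0, 0], "gripper": -1}, {"offset": [1, 0.1, 0], "dr": [0, 0, 0], "gripper": -1}, {"offset": [1, 0.1, 0], "dr": [0, 0, 0], "gripper": -1}, {"offset": [0.8, 0.1, 0], "dr": [0, 0, 0], "gripper": -1}, {"offset": [0.8, 0, 0], "dr": [0, 0, 0], "gripper": -1}]'

```text
time: 9.25
ee_pos: [0.5202, 0.2351, 0.1578]
orientation: [[-0.996, -0.086, 0.005], [-0.086, 0.996, 0.002], [-0.006, 0.001, -1.0]]
contact_force: [-4.1, 1.6, 3.3]
grip_width: 0.001
grip_force: 2.0
```

Call:
move_arm --commands '[{"offset": [0.9, 0.1, 0], "dr": [0, 0, 0], "gripper": -1}, {"offset": [0.9, 0.1, 0], "dr": [0, 0, 0], "gripper": -1}, {"offset": [0.9, 0.1, 0], "dr": [0, 0, 0], "gripper": -1}, {"offset": [0.8, 0, 0], "dr": [0, 0, 0], "gripper": -1}, {"offset": [0.7, 0, 0], "dr": [0, 0, 0], "gripper": -1}]'

```text
time: 9.75
ee_pos: [0.5625, 0.2375, 0.1563]
orientation: [[-0.996, -0.086, 0.005], [-0.086, 0.996, 0.0], [-0.005, -0.0, -1.0]]
contact_force: [-3.0, -0.0, 0.6]
grip_width: -0.001
grip_force: 1.2
```

```bash
python3 -c "
from h import *
p=bot.get_image('wrist');a=bot.get_image('scene');print(bot.observe()['ee_pos'],bot.observe()['contact_force'])
c=cv2.resize(cv2.rotate(p['frame'],1),(560,350));d=cv2.resize(a['frame'][150:270,280:360],(235,350),interpolation=2)
cv2.imwrite('pics/c4.png',np.hstack([c,d]))"
```

```text
[0.56401316 0.2374998  0.15668086] [-0.12735116 -0.77479846 -0.20660592]
```

View pics/c4.png

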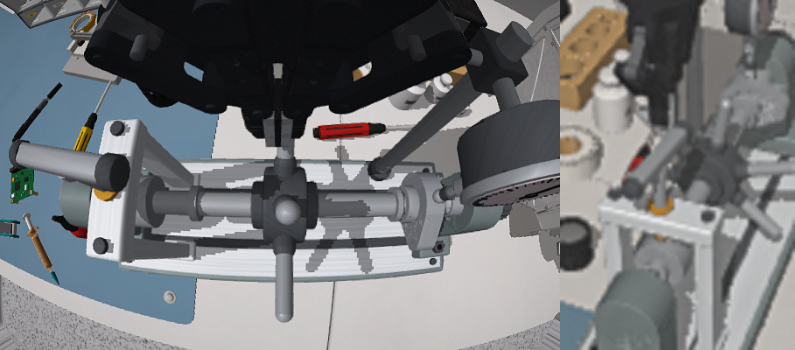

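The first push worked: the next bar is nearly upright and the cam is turning. Same again with the next bar.

Call:
move_arm --commands '[{"offset": [0, 0, 2.5], "dr": [0, 0, 0], "gripper": -1}, {"offset": [0, 0, 2.7], "dr": [0, 0, 0], "gripper": -1}, {"offset": [-2.5, -0.2, 0], "dr": [0, 0, 0], "gripper": -1}, {"offset": [-3, -0.2, 0], "dr": [0, 0, 0], "gripper": -1}, {"offset": [-2.9, -0.2, 0], "dr": [0, 0, 0], "gripper": -1}]'

```text
time: 10.35
ee_pos: [0.4782, 0.2314, 0.2092]
orientation: [[-0.996, -0.086, 0.009], [-0.086, 0.996, 0.001], [-0.009, 0.0, -1.0]]
contact_force: [-0.0, -0.2, 0.2]
grip_width: 0.002
grip_force: 0.0
```

Call:
move_arm --commands '[{"offset": [0, 0, -1], "dr": [0, 0, 0], "gripper": -1}, {"offset": [0, 0, -2.2], "dr": [0, 0, 0], "gripper": -1}, {"offset": [0, 0, -2], "dr": [0, 0, 0], "gripper": -1}, {"offset": [1, 0.1, 0], "dr": [0, 0, 0], "gripper": -1}, {"offset": [1, 0.1, 0], "dr": [0, 0, 0], "gripper": -1}]'

```text
time: 10.85
ee_pos: [0.4993, 0.2337, 0.1568]
orientation: [[-0.996, -0.086, 0.006], [-0.086, 0.996, 0.001], [-0.006, -0.0, -1.0]]
contact_force: [-4.0, 0.1, 3.2]
grip_width: 0.002
grip_force: 1.9
```

Call:
move_arm --commands '[{"offset": [0.9, 0.1, 0], "dr": [0, 0, 0], "gripper": -1}, {"offset": [0.8, 0.1, 0], "dr": [0, 0, 0], "gripper": -1}, {"offset": [0.8, 0.1, 0], "dr": [0, 0, 0], "gripper": -1}, {"offset": [0.8, 0.1, 0], "dr": [0, 0, 0], "gripper": -1}, {"offset": [0.8, 0, 0], "dr": [0, 0, 0], "gripper": -1}]'

```text
time: 11.35
ee_pos: [0.5381, 0.2382, 0.156]
orientation: [[-0.996, -0.086, 0.003], [-0.086, 0.996, 0.002], [-0.003, 0.001, -1.0]]
contact_force: [-4.3, 1.7, -0.8]
grip_width: 0.002
grip_force: 1.8
```

```bash
python3 -c "
from h import *
s=bot.observe();print(s['time'],s['ee_pos'],s['contact_force'])"
```

```text
11.35 [0.53812022 0.23818652 0.15598267] [-4.32197287  1.72344064 -0.83994598]
```

Call:
move_arm --commands '[{"offset": [0.8, 0, 0], "dr": [0, 0, 0], "gripper": -1}, {"offset": [0.8, 0, 0], "dr": [0, 0, 0], "gripper": -1}, {"offset": [0.8, 0, 0], "dr": [0, 0, 0], "gripper": -1}, {"offset": [0, 0, 0], "dr": [0, 0, 0], "gripper": -1}, {"offset": [-0.2, 0, 2.7], "dr": [0, 0, 0], "gripper": -1}]'

```text
time: 11.85
ee_pos: [0.5604, 0.2366, 0.1806]
orientation: [[-0.996, -0.086, 0.001], [-0.086, 0.996, -0.002], [-0.001, -0.002, -1.0]]
contact_force: [-0.6, -0.3, 0.2]
grip_width: -0.001
grip_force: 0.0
```

Call:
move_arm --commands '[{"offset": [0, 0, 3], "dr": [0, 0, 0], "gripper": -1}, {"offset": [-3, 0, 2.5], "dr": [0, 0, 0], "gripper": -1}, {"offset": [-4, -1, 2.5], "dr": [0, -0.1, 0], "gripper": -1}, {"offset": [-4, -2, 2], "dr": [0, -0.15, 0], "gripper": -1}, {"offset": [-3, -2, 0], "dr": [0, -0.15, 0], "gripper": -1}]'

```text
time: 12.35
ee_pos: [0.4229, 0.188, 0.2889]
orientation: [[-0.909, -0.079, 0.409], [-0.085, 0.996, 0.004], [-0.408, -0.031, -0.912]]
contact_force: [-0.4, -0.1, 0.5]
grip_width: 0.002
grip_force: 0.0
```

Call:
move_arm --commands '[{"offset": [-2, -2, 0], "dr": [0, -0.15, 0], "gripper": -1}, {"offset": [0, 0, 0], "dr": [0, -0.15, 0], "gripper": -1}, {"offset": [0, 0, 0], "dr": [0, -0.15, 0], "gripper": -1}, {"offset": [0, 0, 0], "dr": [0, -0.15, 0], "gripper": -1}, {"offset": [0, 0, 0], "dr": [0, 0, 0], "gripper": -1}]'

```text
time: 12.85
ee_pos: [0.4012, 0.1576, 0.2806]
orientation: [[-0.66, -0.033, 0.751], [-0.085, 0.996, -0.031], [-0.747, -0.085, -0.66]]
contact_force: [-0.1, -0.4, -0.6]
grip_width: -0.004
grip_force: 0.0
```

```bash
cat > e.py <<'E'
from h import *
import sys
p=bot.get_image('wrist');s=bot.observe();print(s['time'],s['ee_pos'],s['orientation'].round(3).tolist())
g=bot.pinpoint(p,'gauge');print(g[:1])
S=[.527,.231,.09]
W=fworld(p);c,k=np.cos(S[2]),np.sin(S[2]);d=W-np.array([S[0],S[1],.111]);L=np.stack([c*d[...,0]+k*d[...,1],-k*d[...,0]+c*d[...,1],d[...,2]],-1)
r=np.hypot(L[...,0],L[...,2]);ok=np.array(p['depth'])>0
m=ok&(abs(L[...,1])<.010)&(r>.04)&(r<.083);a=np.degrees(np.arctan2(L[...,0],L[...,2]))[m]
h=np.histogram(a,np.arange(-180,181,10));print([(int(b),int(n),np.median(a[(a>=b)&(a<b+10)]).round(1)) for n,b in zip(*h) if n])
cv2.imwrite(sys.argv[1],cv2.resize(cv2.rotate(p['frame'],1)[80:320,120:440],(800,600),interpolation=2))
E
python3 e.py pics/w5.png
```

```text
12.9 [0.40232054 0.15827109 0.28176109] [[-0.66, -0.032, 0.751], [-0.084, 0.996, -0.031], [-0.747, -0.083, -0.66]]
[{'xy': [292.8, 225.5], 'score': 0.94}]
[(-140, 17, np.float64(-130.8)), (-130, 316, np.float64(-126.8)), (-80, 35, np.float64(-71.0)), (-70, 208, np.float64(-66.1)), (-20, 326, np.float64(-13.0)), (-10, 38, np.float64(-9.2)), (40, 232, np.float64(46.3)), (50, 5, np.float64(50.4)), (160, 7, np.float64(169.4)), (170, 74, np.float64(172.5))]
```

View pics/w5.png

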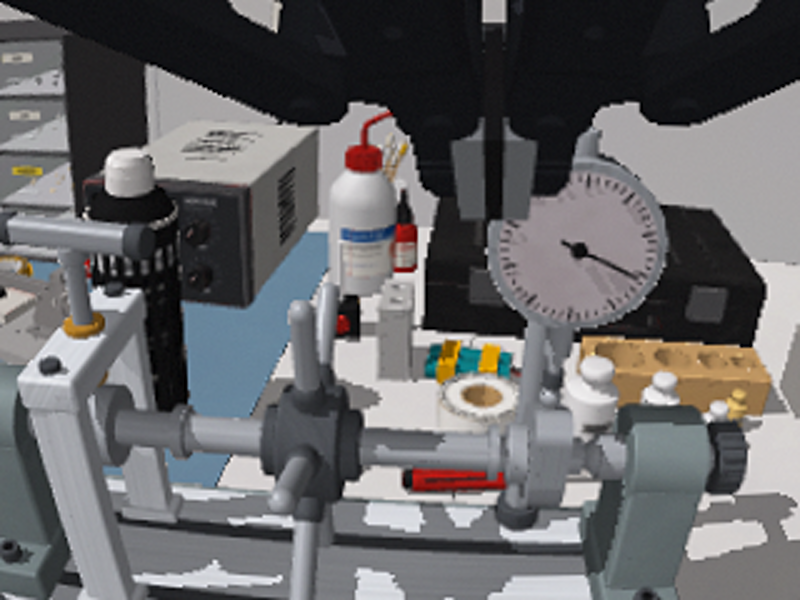

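The needle is about 113° clockwise, so the lift is about 3.15 mm and the nose is 32° short of the top. That matches the prediction. Next is the final push, with the finger ending at x ≈ 0.5285.

Call:
move_arm --commands '[{"offset": [0, 1, 0], "dr": [0, 0.15, 0], "gripper": -1}, {"offset": [1, 1, 0], "dr": [0, 0.15, 0], "gripper": -1}, {"offset": [1, 1, 0], "dr": [0, 0.15, 0], "gripper": -1}, {"offset": [1, 1, 0], "dr": [0, 0.15, 0], "gripper": -1}, {"offset": [1, 1, 0], "dr": [0, 0.15, 0], "gripper": -1}]'

```text
time: 13.45
ee_pos: [0.4458, 0.1991, 0.2843]
orientation: [[-0.982, -0.068, 0.178], [-0.077, 0.996, -0.043], [-0.175, -0.056, -0.983]]
contact_force: [0.4, -0.2, 0.2]
grip_width: -0.001
grip_force: 0.0
```

Call:
move_arm --commands '[{"offset": [1, 1, -1], "dr": [0, 0.1, 0], "gripper": -1}, {"offset": [1, 1, -2], "dr": [0, 0, 0], "gripper": -1}, {"offset": [1, 0, -2], "dr": [0, 0, 0], "gripper": -1}, {"offset": [0, 0, -2], "dr": [0, 0, 0], "gripper": -1}, {"offset": [0, 0, 0], "dr": [0, 0, 0], "gripper": -1}]'

```text
time: 13.95
ee_pos: [0.4734, 0.2174, 0.2092]
orientation: [[-0.995, -0.072, 0.076], [-0.076, 0.996, -0.049], [-0.072, -0.054, -0.996]]
contact_force: [-1.2, 0.6, 0.1]
grip_width: 0.005
grip_force: 0.0
```

```bash
python3 d.py 185
```

```text
t 13.95 pos [0.4734 0.2174 0.2092] dr [0.048 0.076 0.013] j [ 20.  11.  97.  -4.  70. -73.]
handle 109 [0.5201 0.3609 0.2138] [0.514 0.344 0.206] [0.529 0.376 0.218]
```

Call:
move_arm --commands '[{"offset": [0.7, 1.4, 0], "dr": [0.05, 0.08, 0.01], "gripper": -1}, {"offset": [0, 0, -1.8], "dr": [0, 0, 0], "gripper": -1}, {"offset": [0, 0, -1.8], "dr": [0, 0, 0], "gripper": -1}, {"offset": [0, 0, -1.7], "dr": [0, 0, 0], "gripper": -1}, {"offset": [0, 0, 0], "dr": [0, 0, 0], "gripper": -1}]'

```text
time: 14.5
ee_pos: [0.4799, 0.2314, 0.158]
orientation: [[-0.996, -0.084, -0.001], [-0.084, 0.996, 0.001], [0.001, 0.001, -1.0]]
contact_force: [-1.1, -1.0, -0.5]
grip_width: 0.002
grip_force: 0.0
```

Call:
move_arm --commands '[{"offset": [0.9, 0.1, 0], "dr": [0, 0, 0], "gripper": -1}, {"offset": [0.8, 0.1, 0], "dr": [0, 0, 0], "gripper": -1}, {"offset": [0.7, 0.1, 0], "dr": [0, 0, 0], "gripper": -1}, {"offset": [0.6, 0, 0], "dr": [0, 0, 0], "gripper": -1}, {"offset": [0.6, 0, 0], "dr": [0, 0, 0], "gripper": -1}]'

```text
time: 15.0
ee_pos: [0.515, 0.2346, 0.1587]
orientation: [[-0.996, -0.084, -0.002], [-0.084, 0.996, 0.001], [0.002, 0.001, -1.0]]
contact_force: [-5.5, 1.6, 5.1]
grip_width: -0.001
grip_force: 2.9
```

Call:
move_arm --commands '[{"offset": [0.5, 0, 0], "dr": [0, 0, 0], "gripper": -1}, {"offset": [0.4, 0, 0], "dr": [0, 0, 0], "gripper": -1}, {"offset": [0.3, 0, 0], "dr": [0, 0, 0], "gripper": -1}, {"offset": [0.1, 0, 0], "dr": [0, 0, 0], "gripper": -1}, {"offset": [0, 0, 0], "dr": [0, 0, 0], "gripper": -1}]'

```text
time: 15.5
ee_pos: [0.5288, 0.2343, 0.1579]
orientation: [[-0.996, -0.084, 0.0], [-0.084, 0.996, 0.0], [-0.0, 0.0, -1.0]]
contact_force: [-2.3, 1.3, 0.0]
grip_width: 0.001
grip_force: 1.1
```

Call:
move_arm --commands '[{"offset": [-0.5, 0, 0], "dr": [0, 0, 0], "gripper": -1}, {"offset": [-0.3, 0, 2.5], "dr": [0, 0, 0], "gripper": -1}, {"offset": [0, 0, 3], "dr": [0, 0, 0], "gripper": -1}, {"offset": [-2, -1, 3], "dr": [0, -0.1, 0], "gripper": -1}, {"offset": [-3, -2, 2.5], "dr": [0, -0.15, 0], "gripper": -1}]'

```text
time: 16.0
ee_pos: [0.4761, 0.2048, 0.2708]
orientation: [[-0.963, -0.081, 0.259], [-0.083, 0.997, 0.001], [-0.258, -0.02, -0.966]]
contact_force: [-0.3, -0.0, 1.1]
grip_width: 0.001
grip_force: 0.0
```

Call:
move_arm --commands '[{"offset": [-3, -2, 0], "dr": [0, -0.15, 0], "gripper": -1}, {"offset": [-3, -1.5, 0], "dr": [0, -0.15, 0], "gripper": -1}, {"offset": [-1, 0, 0], "dr": [0, -0.15, 0], "gripper": -1}, {"offset": [0, 0, 0], "dr": [0, -0.15, 0], "gripper": -1}, {"offset": [0, 0, 0], "dr": [0, -0.15, 0], "gripper": -1}]'

```text
time: 16.5
ee_pos: [0.4043, 0.158, 0.2675]
orientation: [[-0.674, -0.027, 0.738], [-0.078, 0.996, -0.035], [-0.735, -0.081, -0.674]]
contact_force: [0.3, -0.9, -0.6]
grip_width: -0.0
grip_force: 0.0
```

```bash
python3 e.py pics/w6.png
```

```text
16.55 [0.40281185 0.15684699 0.26493138] [[-0.676, -0.026, 0.737], [-0.079, 0.996, -0.038], [-0.733, -0.083, -0.675]]
[{'xy': [288.1, 240.7], 'score': 0.87}]
[(-170, 29, np.float64(-160.8)), (-160, 186, np.float64(-157.7)), (-110, 29, np.float64(-100.7)), (-100, 358, np.float64(-96.8)), (-50, 183, np.float64(-43.0)), (-40, 52, np.float64(-39.0)), (10, 353, np.float64(16.0)), (20, 5, np.float64(20.4)), (70, 115, np.float64(74.9)), (80, 1, np.float64(80.5))]
```

View pics/w6.png

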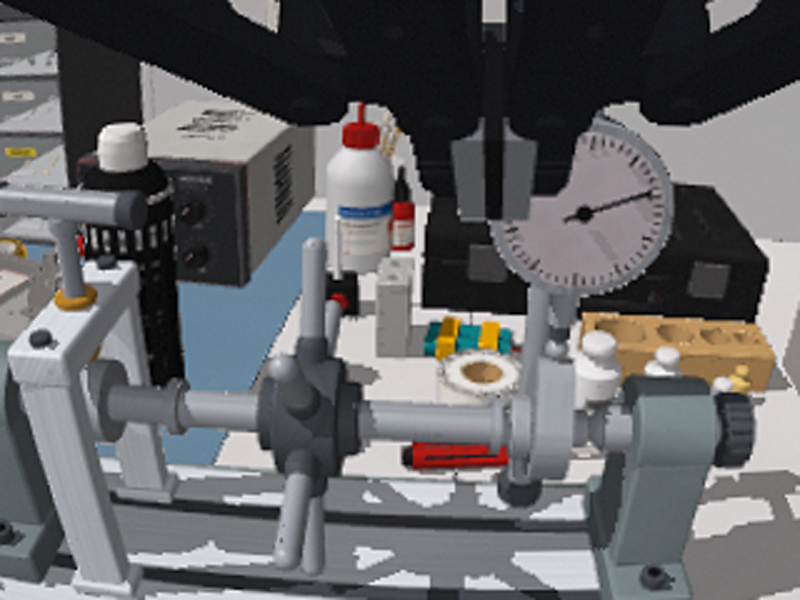

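The needle is at about 72–74°, so the lift is about 12 mm and the plunger is at the top with the finger off the bars. Next I locate the T-handle.

```bash
cat > g.py <<'E'
from h import *
p=bot.get_image('top')
D=p['depth'];v,u=np.mgrid[0:400,0:640].astype(float);K=np.array(p['camera_matrix'])
R=cv2.Rodrigues(np.array(p['rvec'],float))[0];t=np.array(p['tvec'],float).ravel()
W=(np.stack([(u-K[0,2])/K[0,0],(v-K[1,2])/K[1,1],np.ones_like(u)],-1)*D[...,None]-t)@R
m=(D>0)&(W[...,1]>.28)&(W[...,1]<.40)&(W[...,2]>.203)&(W[...,2]<.225)&(abs(W[...,0]-.52)<.05)
q=W[m];r=cv2.minAreaRect((q[:,:2]*1000).astype(np.float32));print(len(q),q.mean(0).round(4),r)
x=np.polyfit(q[:,1],q[:,0],1);print('bar yaw from y axis (deg)',np.degrees(-np.arctan(x[0])))
p2=[r_['xy'] for r_ in bot.pinpoint(p,'handle')[:1]];print([world(p,a,.208) for a in p2])
print(bot.observe()['ee_pos'],bot.observe()['joint_positions'].round(0))
E
python3 g.py
```

```text
267 [0.5185 0.3367 0.2135] ((519.00830078125, 336.7917785644531), (77.48596954345703, 14.419904708862305), 86.1070785522461)
bar yaw from y axis (deg) -3.8387071030457878
[array([0.52548649, 0.33366787, 0.208     ])]
[0.4055539  0.15870431 0.26697716] [ 33. -13. 129. -50.  34. -25.]
```

Call:
move_arm --commands '[{"offset": [0, 2, 1], "dr": [0, 0.15, 0], "gripper": 0}, {"offset": [0, 2, 1], "dr": [0, 0.15, 0], "gripper": 0}, {"offset": [0, 2, 1], "dr": [0, 0.15, 0], "gripper": 0}, {"offset": [1, 2, 1], "dr": [0, 0.15, 0], "gripper": 0}, {"offset": [1, 2, 1], "dr": [0, 0.15, 0], "gripper": 0}]'

```text
time: 17.2
ee_pos: [0.4298, 0.2496, 0.3165]
orientation: [[-0.989, -0.069, 0.128], [-0.076, 0.996, -0.044], [-0.124, -0.053, -0.991]]
contact_force: [-0.4, -1.3, -0.1]
grip_width: 0.503
grip_force: 0.0
```

Call:
move_arm --commands '[{"offset": [1, 2, 0], "dr": [0, 0.07, -0.12], "gripper": 0}, {"offset": [1, 2, 0], "dr": [0, 0, -0.15], "gripper": 0}, {"offset": [1, 2, 0], "dr": [0, 0, -0.15], "gripper": 0}, {"offset": [1, 1, 0], "dr": [0, 0, -0.15], "gripper": 0}, {"offset": [1, 0, 0], "dr": [0, 0, -0.15], "gripper": 0}]'

```text
time: 17.7
ee_pos: [0.48, 0.3198, 0.3134]
orientation: [[-0.796, 0.606, 0.009], [0.603, 0.794, -0.076], [-0.053, -0.055, -0.997]]
contact_force: [0.5, -0.2, 0.1]
grip_width: 0.5
grip_force: 0.0
```

Call:
move_arm --commands '[{"offset": [1, 0, 0], "dr": [0, 0, -0.15], "gripper": 0}, {"offset": [1, 0, 0], "dr": [0, 0, -0.15], "gripper": 0}, {"offset": [1, 0, 0], "dr": [0, 0, -0.15], "gripper": 0}, {"offset": [1, 0, 0], "dr": [0, 0, -0.15], "gripper": 0}, {"offset": [1, 0, 0], "dr": [0, 0, -0.15], "gripper": 0}]'

```text
time: 18.2
ee_pos: [0.5301, 0.3181, 0.3137]
orientation: [[-0.169, 0.984, -0.048], [0.984, 0.167, -0.061], [-0.052, -0.057, -0.997]]
contact_force: [-0.2, -0.8, 0.1]
grip_width: 0.499
grip_force: 0.0
```

```bash
python3 d.py 86.2; python3 -c "
from h import *
p=bot.get_image('top')
print(world(p,(250,165)),world(p,(255,160)))"
```

```text
t 18.2 pos [0.5301 0.3181 0.3137] dr [ 0.055 -0.055 -0.235] j [26. 20. 68. -2. 95. 16.]
shaftL 151 [0.5233 0.2698 0.118 ] [0.51  0.25  0.111] [0.541 0.289 0.124]
handle 156 [0.5189 0.3399 0.2135] [0.509 0.298 0.208] [0.529 0.376 0.219]
[0.51505441 0.31912108 0.60350298] [0.51967776 0.31401542 0.60398995]
```

Call:
move_arm --commands '[{"offset": [-0.6, 1, 0], "dr": [0.055, -0.055, -0.12], "gripper": 0}, {"offset": [-0.5, 0.9, 0], "dr": [0, 0, -0.115], "gripper": 0}, {"offset": [0, 0, -2], "dr": [0, 0, 0], "gripper": 0}, {"offset": [0, 0, -2], "dr": [0, 0, 0], "gripper": 0}, {"offset": [0, 0, 0], "dr": [0, 0, 0], "gripper": 0}]'

```text
time: 18.8
ee_pos: [0.5155, 0.336, 0.2709]
orientation: [[0.058, 0.998, -0.003], [0.998, -0.058, -0.008], [-0.008, -0.003, -1.0]]
contact_force: [-0.6, 0.1, 0.2]
grip_width: 0.503
grip_force: 0.0
```

```bash
python3 d.py 86.2; python3 -c "
from h import *
p=bot.get_image('wrist')
print(bot.pinpoint(p,'handle'),fproj(p,np.array([.519,.337,.208])))
cv2.imwrite('pics/w7.png',p['frame'])"
```

```text
t 18.8 pos [0.5155 0.336  0.2709] dr [ 0.008 -0.003 -0.008] j [27. 19. 77. -0. 85. 30.]
shaftL 128 [0.5222 0.2726 0.1173] [0.51  0.25  0.106] [0.533 0.289 0.122]
shaftR 146 [0.5302 0.1806 0.1174] [0.522 0.161 0.106] [0.54  0.199 0.125]
handle 123 [0.5168 0.3146 0.2137] [0.509 0.298 0.208] [0.524 0.335 0.217]
[{'xy': [324.2, 212.5], 'score': 0.82}] [325.52163443 210.755524  ]
```

View pics/w7.png

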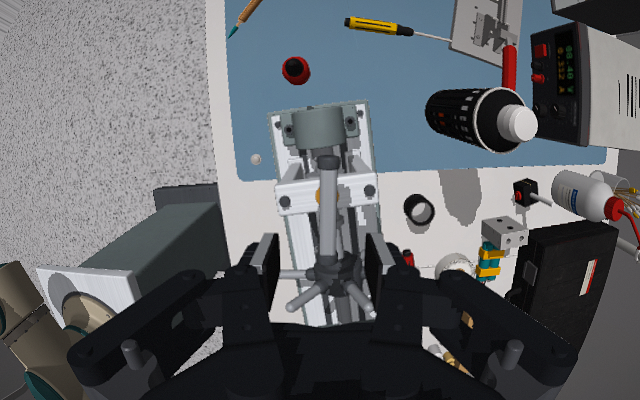

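The handle lies centred between the open fingers, at about (324, 212). I descend and close on it.

Call:
move_arm --commands '[{"offset": [0.3, 0.1, -1.6], "dr": [0, 0, 0], "gripper": 0}, {"offset": [0, 0, -1.7], "dr": [0, 0, 0], "gripper": 0}, {"offset": [0, 0, -1.7], "dr": [0, 0, 0], "gripper": 0}, {"offset": [0, 0, -1.7], "dr": [0, 0, 0], "gripper": 0}, {"offset": [0, 0, -1.4], "dr": [0, 0, 0], "gripper": 0}]'

```text
time: 19.45
ee_pos: [0.5204, 0.3377, 0.1928]
orientation: [[0.061, 0.998, 0.003], [0.998, -0.061, -0.006], [-0.006, 0.004, -1.0]]
contact_force: [0.3, -0.3, 0.1]
grip_width: 0.496
grip_force: 0.0
```

Call:
move_arm --commands '[{"offset": [0, 0, 0], "dr": [0, 0, 0], "gripper": 0}, {"offset": [0, 0, 0], "dr": [0, 0, 0], "gripper": -0.4}, {"offset": [0, 0, 0], "dr": [0, 0, 0], "gripper": -0.6}, {"offset": [0, 0, 0], "dr": [0, 0, 0], "gripper": -1}, {"offset": [0, 0, 0], "dr": [0, 0, 0], "gripper": -1}]'

```text
time: 19.95
ee_pos: [0.5204, 0.3377, 0.1939]
orientation: [[0.062, 0.998, 0.004], [0.998, -0.062, -0.006], [-0.006, 0.005, -1.0]]
contact_force: [0.6, 0.9, 4.4]
grip_width: 0.12
grip_force: 59.4
```

```bash
python3 -c "
from h import *
s=bot.observe();print({k:np.round(s[k],3) for k in ['time','ee_pos','contact_force','wrist_torque','grip_width','grip_force','joint_positions']})"
```

```text
{'time': np.float64(19.95), 'ee_pos': array([0.52 , 0.338, 0.194]), 'contact_force': array([0.641, 0.927, 4.446]), 'wrist_torque': array([ 0.037,  0.079, -0.111]), 'grip_width': np.float64(0.12), 'grip_force': np.float64(59.397), 'joint_positions': array([26.806, 20.932, 83.953, -0.438, 75.061, 30.501])}
```

Call:
move_arm --commands '[{"offset": [0, 0, 0], "dr": [0, 0, -0.05], "gripper": -1}, {"offset": [0, 0, 0], "dr": [0, 0, -0.06], "gripper": -1}, {"offset": [0, 0, 0], "dr": [0, 0, -0.06], "gripper": -1}, {"offset": [0, 0, 0], "dr": [0, 0, -0.06], "gripper": -1}, {"offset": [0, 0, 0], "dr": [0, 0, -0.06], "gripper": -1}]'

```text
time: 20.45
ee_pos: [0.5212, 0.3375, 0.1939]
orientation: [[0.346, 0.938, 0.004], [0.938, -0.346, -0.007], [-0.005, 0.006, -1.0]]
contact_force: [2.0, -0.1, 4.0]
grip_width: 0.123
grip_force: 59.4
```

```bash
cat > o.py <<'E'
from h import *
s=bot.observe();x=s['orientation'][:,0];print('yaw',np.arctan2(x[1],x[0]).round(3),{k:np.round(s[k],3).tolist() for k in ['time','ee_pos','contact_force','wrist_torque','grip_force']})
E
python3 o.py
```

```text
yaw 1.217 {'time': 20.45, 'ee_pos': [0.521, 0.338, 0.194], 'contact_force': [1.976, -0.078, 4.013], 'wrist_torque': [-0.068, -0.247, 0.299], 'grip_force': 59.35}
```

Call:
move_arm --commands '[{"offset": [0, 0, 0], "dr": [0, 0, -0.04], "gripper": -1}, {"offset": [0, 0, 0], "dr": [0, 0, -0.04], "gripper": -1}, {"offset": [0, 0, 0], "dr": [0, 0, -0.04], "gripper": -1}, {"offset": [0, 0, 0], "dr": [0, 0, -0.04], "gripper": -1}, {"offset": [0, 0, 0], "dr": [0, 0, -0.04], "gripper": -1}]'

```text
time: 20.95
ee_pos: [0.5217, 0.3373, 0.1939]
orientation: [[0.525, 0.851, 0.003], [0.851, -0.525, -0.007], [-0.004, 0.006, -1.0]]
contact_force: [2.4, -1.5, 4.6]
grip_width: 0.124
grip_force: 59.3
```

```bash
python3 o.py
```

```text
yaw 1.018 {'time': 20.95, 'ee_pos': [0.522, 0.337, 0.194], 'contact_force': [2.439, -1.53, 4.618], 'wrist_torque': [-0.147, -0.385, 0.333], 'grip_force': 59.299}
```

Call:
move_arm --commands '[{"offset": [0, 0, 0], "dr": [0, 0, -0.04], "gripper": -1}, {"offset": [0, 0, 0], "dr": [0, 0, -0.04], "gripper": -1}, {"offset": [0, 0, 0], "dr": [0, 0, -0.04], "gripper": -1}, {"offset": [0, 0, 0], "dr": [0, 0, -0.04], "gripper": -1}, {"offset": [0, 0, 0], "dr": [0, 0, -0.04], "gripper": -1}]'

```text
time: 21.45
ee_pos: [0.5222, 0.3369, 0.1939]
orientation: [[0.684, 0.73, 0.003], [0.73, -0.684, -0.007], [-0.003, 0.007, -1.0]]
contact_force: [3.6, -2.3, 3.9]
grip_width: 0.124
grip_force: 59.3
```

```bash
python3 o.py
```

```text
yaw 0.818 {'time': 21.45, 'ee_pos': [0.522, 0.337, 0.194], 'contact_force': [3.581, -2.271, 3.857], 'wrist_torque': [-0.298, -0.469, 0.34], 'grip_force': 59.262}
```

Call:
move_arm --commands '[{"offset": [0, 0, 0], "dr": [0, 0, -0.04], "gripper": -1}, {"offset": [0, 0, 0], "dr": [0, 0, -0.04], "gripper": -1}, {"offset": [0, 0, 0], "dr": [0, 0, -0.04], "gripper": -1}, {"offset": [0, 0, 0], "dr": [0, 0, -0.04], "gripper": -1}, {"offset": [0, 0, 0], "dr": [0, 0, -0.04], "gripper": -1}]'

```text
time: 21.95
ee_pos: [0.5225, 0.3365, 0.1939]
orientation: [[0.815, 0.58, 0.002], [0.58, -0.815, -0.007], [-0.002, 0.007, -1.0]]
contact_force: [4.0, -2.9, 3.1]
grip_width: 0.122
grip_force: 59.3
```

```bash
python3 o.py
```

```text
yaw 0.618 {'time': 21.95, 'ee_pos': [0.523, 0.337, 0.194], 'contact_force': [4.049, -2.945, 3.062], 'wrist_torque': [-0.456, -0.587, 0.413], 'grip_force': 59.335}
```

Call:
move_arm --commands '[{"offset": [0, 0, 0], "dr": [0, 0, -0.04], "gripper": -1}, {"offset": [0, 0, 0], "dr": [0, 0, -0.04], "gripper": -1}, {"offset": [0, 0, 0], "dr": [0, 0, -0.04], "gripper": -1}, {"offset": [0, 0, 0], "dr": [0, 0, -0.04], "gripper": -1}, {"offset": [0, 0, 0], "dr": [0, 0, -0.04], "gripper": -1}]'

```text
time: 22.45
ee_pos: [0.5229, 0.336, 0.194]
orientation: [[0.914, 0.407, 0.002], [0.407, -0.914, -0.006], [-0.001, 0.007, -1.0]]
contact_force: [4.9, -3.4, 3.5]
grip_width: 0.125
grip_force: 59.5
```

```bash
python3 o.py
```

```text
yaw 0.419 {'time': 22.45, 'ee_pos': [0.523, 0.336, 0.194], 'contact_force': [4.895, -3.401, 3.524], 'wrist_torque': [-0.575, -0.736, 0.622], 'grip_force': 59.511}
```

Call:
move_arm --commands '[{"offset": [0, 0, 0], "dr": [0, 0, -0.04], "gripper": -1}, {"offset": [0, 0, 0], "dr": [0, 0, -0.04], "gripper": -1}, {"offset": [0, 0, 0], "dr": [0, 0, -0.04], "gripper": -1}, {"offset": [0, 0, 0], "dr": [0, 0, -0.04], "gripper": -1}, {"offset": [0, 0, 0], "dr": [0, 0, -0.02], "gripper": -1}]'

```text
time: 22.95
ee_pos: [0.5231, 0.3355, 0.194]
orientation: [[0.971, 0.237, 0.001], [0.237, -0.971, -0.006], [-0.0, 0.006, -1.0]]
contact_force: [4.4, -4.2, 4.6]
grip_width: 0.129
grip_force: 59.9
```

```bash
python3 o.py
```

```text
yaw 0.24 {'time': 22.95, 'ee_pos': [0.523, 0.336, 0.194], 'contact_force': [4.398, -4.25, 4.564], 'wrist_torque': [-0.713, -0.819, 0.748], 'grip_force': 59.88}
```

Call:
move_arm --commands '[{"offset": [0, 0, 0], "dr": [0, 0, -0.04], "gripper": -1}, {"offset": [0, 0, 0], "dr": [0, 0, -0.03], "gripper": -1}, {"offset": [0, 0, 0], "dr": [0, 0, 0], "gripper": -1}, {"offset": [0, 0, 0], "dr": [0, 0, 0], "gripper": -1}, {"offset": [0, 0, 0], "dr": [0, 0, 0], "gripper": -1}]'

```text
time: 23.45
ee_pos: [0.5231, 0.3353, 0.1941]
orientation: [[0.985, 0.17, 0.001], [0.17, -0.985, -0.006], [0.0, 0.006, -1.0]]
contact_force: [6.4, -5.3, 4.7]
grip_width: 0.124
grip_force: 59.8
```

```bash
python3 o.py
```

```text
yaw 0.171 {'time': 23.45, 'ee_pos': [0.523, 0.335, 0.194], 'contact_force': [6.391, -5.276, 4.738], 'wrist_torque': [-0.855, -0.758, 0.739], 'grip_force': 59.849}
```

Call:
move_arm --commands '[{"offset": [0, 0, 0], "dr": [0, 0, 0], "gripper": -0.6}, {"offset": [0, 0, 0], "dr": [0, 0, 0], "gripper": -0.4}, {"offset": [0, 0, 0], "dr": [0, 0, 0], "gripper": -0.2}, {"offset": [0, 0, 0], "dr": [0, 0, 0], "gripper": 0}, {"offset": [0, 0, 0.5], "dr": [0, 0, 0], "gripper": 0}]'

```text
time: 23.95
ee_pos: [0.5187, 0.3372, 0.1964]
orientation: [[0.986, 0.168, -0.009], [0.168, -0.986, -0.004], [-0.01, 0.002, -1.0]]
contact_force: [-0.1, -0.5, -0.0]
grip_width: 0.501
grip_force: 0.0
```

Call:
move_arm --commands '[{"offset": [0, 0, 2], "dr": [0, 0, 0], "gripper": 0}, {"offset": [0, 0, 3], "dr": [0, 0, 0], "gripper": 0}, {"offset": [0, 0, 3], "dr": [0, 0, 0], "gripper": 0}, {"offset": [-4, -2, 3], "dr": [0, 0, 0], "gripper": 0}, {"offset": [-4, -2, 0], "dr": [0, 0, 0], "gripper": 0}]'

```text
time: 24.45
ee_pos: [0.4443, 0.2997, 0.3088]
orientation: [[0.986, 0.168, -0.0], [0.168, -0.986, 0.001], [-0.0, -0.001, -1.0]]
contact_force: [-0.4, 0.2, 0.7]
grip_width: 0.498
grip_force: 0.0
```

Call:
move_arm --commands '[{"offset": [-3, -2, 0], "dr": [0, -0.1, 0], "gripper": 0}, {"offset": [-3, -2, 0], "dr": [0, -0.15, 0], "gripper": 0}, {"offset": [-3, -2, -1], "dr": [0, -0.15, 0], "gripper": 0}, {"offset": [-3, -2, -1], "dr": [0, -0.15, 0], "gripper": 0}, {"offset": [-2, -2, -1], "dr": [0, -0.15, 0], "gripper": 0}]'

```text
time: 24.95
ee_pos: [0.3043, 0.1998, 0.2762]
orientation: [[0.783, 0.125, 0.609], [0.164, -0.986, -0.01], [0.599, 0.108, -0.793]]
contact_force: [-0.8, 0.1, -0.8]
grip_width: 0.5
grip_force: 0.0
```

```bash
python3 -c "
from h import *
p=bot.get_image('wrist');g=fproj(p,np.array([.52,.127,.219]));print(g,bot.observe()['ee_pos'])
x,y=int(g[0]),int(g[1]);y0=max(0,y-70);x0=max(0,x-60);f=p['frame'][y0:y0+160,x0:x0+213]
cv2.imwrite('pics/w8.png',cv2.resize(f,None,fx=3.7,fy=3.7,interpolation=2))"; python3 g.py
```

```text
[411.6106936   65.13299314] [0.29758717 0.19440234 0.26854887]
276 [0.5182 0.3369 0.2131] ((518.7908325195312, 337.24810791015625), (78.83130645751953, 15.091927528381348), 20.222135543823242)
bar yaw from y axis (deg) -66.257503958512
[array([0.52084079, 0.33775566, 0.208     ])]
[0.30320927 0.20069604 0.27423258] [ 50. -16. 123. -35.  54. 146.]
```

View pics/w8.png

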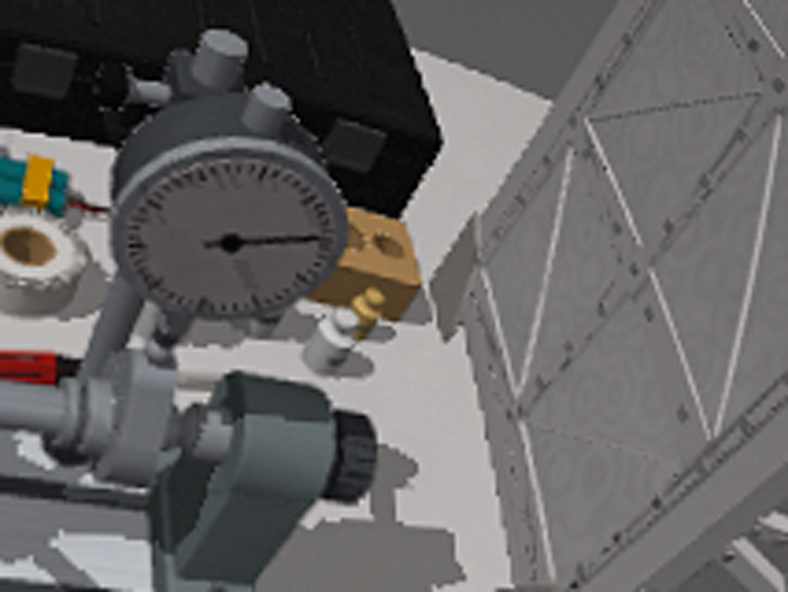

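```bash
python3 -c "
from h import *
from scipy.optimize import least_squares
p=bot.get_image('wrist')
R=cv2.Rodrigues(np.array(p['rvec'],float))[0];t=np.array(p['tvec'],float).ravel();c=-R.T@t
yw=.09;n=np.array([np.cos(yw),np.sin(yw),0]);ey=np.array([np.sin(yw),-np.cos(yw),0])
def hit(u,v):
    w=R.T@fray(p,np.array(u,float),np.array(v,float));o=np.array([.527+.105*yw,.231-.105,.219])-.014*n
    P=c+w*((o-c)@n)/(w@n)-o;return P@ey,P[2]
a=hit(351+232/3.7,242/3.7);b=hit(351+325/3.7,237/3.7);print(a,b,np.degrees(np.arctan2(b[0]-a[0],b[1]-a[1])))
for yaw in(80,):pass
"
```

```text
(np.float64(-0.0005944218362279701), np.float64(-0.005697933458131466)) (np.float64(0.02519357496831635), np.float64(0.003921099862739336)) 69.54426906370195
```

The dial reads 69.5°, or 11.93 mm, so the plunger is still at the top. The handle ended about 10° short of the tool's turn, which suggests slip in the grip. I'll regrip and top up the torque a little, for margin.

Call:
move_arm --commands '[{"offset": [4, 3, 1], "dr": [0, 0.15, 0], "gripper": 0}, {"offset": [4, 3, 1], "dr": [0, 0.15, 0], "gripper": 0}, {"offset": [4, 3, 1], "dr": [0, 0.15, 0], "gripper": 0}, {"offset": [4, 3, 0], "dr": [0, 0.15, 0.05], "gripper": 0}, {"offset": [3, 1.6, 0], "dr": [0, 0.05, 0.1], "gripper": 0}]'

```text
time: 25.65
ee_pos: [0.4939, 0.3312, 0.3041]
orientation: [[0.951, 0.307, 0.046], [0.307, -0.952, 0.001], [0.044, 0.013, -0.999]]
contact_force: [-0.1, -0.7, 0.2]
grip_width: 0.499
grip_force: 0.0
```

```bash
python3 d.py 20.2
```

```text
t 25.65 pos [0.4939 0.3312 0.3041] dr [-0.002  0.046  0.04 ] j [ 28.  15.  78.  -1.  85. 100.]
shaftL 39 [0.5206 0.2838 0.1168] [0.514 0.276 0.11 ] [0.53  0.289 0.12 ]
shaftR 150 [0.5301 0.1801 0.1173] [0.522 0.16  0.109] [0.541 0.199 0.123]
handle 38 [0.4858 0.3244 0.213 ] [0.481 0.317 0.205] [0.494 0.333 0.217]
```

Call:
move_arm --commands '[{"offset": [1.3, 0.3, 0], "dr": [0, 0.045, 0.04], "gripper": 0}, {"offset": [1.2, 0.3, -1], "dr": [0, 0, 0], "gripper": 0}, {"offset": [0, 0, -3], "dr": [0, 0, 0], "gripper": 0}, {"offset": [0, 0, -2], "dr": [0, 0, 0], "gripper": 0}, {"offset": [0, 0, 0], "dr": [0, 0, 0], "gripper": 0}]'

```text
time: 26.2
ee_pos: [0.5089, 0.3342, 0.2404]
orientation: [[0.939, 0.344, -0.005], [0.344, -0.939, -0.005], [-0.007, 0.003, -1.0]]
contact_force: [0.4, -1.1, 0.4]
grip_width: 0.5
grip_force: 0.0
```

```bash
python3 d.py 20.2|head -1; python3 -c "
from h import *
p=bot.get_image('wrist');print([ (r['xy'],r['score']) for r in bot.pinpoint(p,'handle')],fproj(p,np.array([.519,.337,.208])))"
```

```text
t 26.2 pos [0.5089 0.3342 0.2404] dr [ 0.005 -0.005  0.001] j [27. 19. 81. -0. 81. 97.]
[([325.1, 211.2], 0.84)] [326.17673069 211.33408632]
```

Call:
move_arm --commands '[{"offset": [1, 0.3, 0], "dr": [0, 0, 0], "gripper": 0}, {"offset": [0, 0, -1.7], "dr": [0, 0, 0], "gripper": 0}, {"offset": [0, 0, -1.6], "dr": [0, 0, 0], "gripper": 0}, {"offset": [0, 0, -1.4], "dr": [0, 0, 0], "gripper": 0}, {"offset": [0, 0, 0], "dr": [0, 0, 0], "gripper": 0}]'

```text
time: 26.85
ee_pos: [0.5196, 0.3382, 0.1958]
orientation: [[0.938, 0.345, -0.002], [0.345, -0.938, -0.004], [-0.003, 0.003, -1.0]]
contact_force: [-1.1, -0.1, -0.9]
grip_width: 0.496
grip_force: 0.0
```

Call:
move_arm --commands '[{"offset": [0, 0, 0], "dr": [0, 0, 0], "gripper": -0.4}, {"offset": [0, 0, 0], "dr": [0, 0, 0], "gripper": -0.6}, {"offset": [0, 0, 0], "dr": [0, 0, 0], "gripper": -1}, {"offset": [0, 0, 0], "dr": [0, 0, 0], "gripper": -1}, {"offset": [0, 0, 0], "dr": [0, 0, 0], "gripper": -1}]'

```text
time: 27.35
ee_pos: [0.5219, 0.3355, 0.1985]
orientation: [[0.938, 0.346, 0.005], [0.346, -0.938, -0.008], [0.002, 0.009, -1.0]]
contact_force: [3.1, -7.8, 1.9]
grip_width: 0.122
grip_force: 59.5
```

```bash
python3 o.py
```

```text
yaw 0.353 {'time': 27.35, 'ee_pos': [0.522, 0.335, 0.198], 'contact_force': [3.138, -7.831, 1.887], 'wrist_torque': [-1.154, -0.423, 0.036], 'grip_force': 59.541}
```

Call:
move_arm --commands '[{"offset": [0, 0, 0], "dr": [0, 0, -0.03], "gripper": -1}, {"offset": [0, 0, 0], "dr": [0, 0, -0.03], "gripper": -1}, {"offset": [0, 0, 0], "dr": [0, 0, -0.03], "gripper": -1}, {"offset": [0, 0, 0], "dr": [0, 0, 0], "gripper": -1}, {"offset": [0, 0, 0], "dr": [0, 0, 0], "gripper": -1}]'

```text
time: 27.85
ee_pos: [0.5219, 0.3354, 0.1985]
orientation: [[0.965, 0.261, 0.005], [0.261, -0.965, -0.008], [0.003, 0.009, -1.0]]
contact_force: [3.8, -7.3, 2.2]
grip_width: 0.121
grip_force: 59.9
```

```bash
python3 o.py
```

```text
yaw 0.264 {'time': 27.85, 'ee_pos': [0.522, 0.335, 0.199], 'contact_force': [3.767, -7.261, 2.23], 'wrist_torque': [-1.21, -0.473, 0.586], 'grip_force': 59.879}
```

Call:
move_arm --commands '[{"offset": [0, 0, 0], "dr": [0, 0, -0.03], "gripper": -1}, {"offset": [0, 0, 0], "dr": [0, 0, -0.03], "gripper": -1}, {"offset": [0, 0, 0], "dr": [0, 0, -0.02], "gripper": -1}, {"offset": [0, 0, 0], "dr": [0, 0, 0], "gripper": -1}, {"offset": [0, 0, 0], "dr": [0, 0, 0], "gripper": -1}]'

```text
time: 28.35
ee_pos: [0.522, 0.3352, 0.1985]
orientation: [[0.983, 0.184, 0.005], [0.184, -0.983, -0.008], [0.003, 0.009, -1.0]]
contact_force: [2.6, -7.6, 2.8]
grip_width: 0.122
grip_force: 60.3
```

```bash
python3 o.py
```

```text
yaw 0.185 {'time': 28.35, 'ee_pos': [0.522, 0.335, 0.199], 'contact_force': [2.568, -7.551, 2.783], 'wrist_torque': [-1.229, -0.529, 0.721], 'grip_force': 60.283}
```

Call:
move_arm --commands '[{"offset": [0, 0, 0], "dr": [0, 0, -0.03], "gripper": -1}, {"offset": [0, 0, 0], "dr": [0, 0, -0.03], "gripper": -1}, {"offset": [0, 0, 0], "dr": [0, 0, -0.02], "gripper": -1}, {"offset": [0, 0, 0], "dr": [0, 0, 0], "gripper": -1}, {"offset": [0, 0, 0], "dr": [0, 0, 0], "gripper": -1}]'

```text
time: 28.85
ee_pos: [0.522, 0.3351, 0.1986]
orientation: [[0.994, 0.105, 0.005], [0.105, -0.994, -0.009], [0.004, 0.009, -1.0]]
contact_force: [3.3, -9.2, 2.7]
grip_width: 0.125
grip_force: 60.8
```

```bash
python3 o.py
```

```text
yaw 0.105 {'time': 28.85, 'ee_pos': [0.522, 0.335, 0.199], 'contact_force': [3.26, -9.164, 2.68], 'wrist_torque': [-1.337, -0.471, 0.772], 'grip_force': 60.817}
```

Call:
move_arm --commands '[{"offset": [0, 0, 0], "dr": [0, 0, 0], "gripper": -0.6}, {"offset": [0, 0, 0], "dr": [0, 0, 0], "gripper": -0.4}, {"offset": [0, 0, 0], "dr": [0, 0, 0], "gripper": -0.2}, {"offset": [0, 0, 0], "dr": [0, 0, 0], "gripper": 0}, {"offset": [0, 0, 0.5], "dr": [0, 0, 0], "gripper": 0}]'

```text
time: 29.35
ee_pos: [0.5188, 0.3385, 0.2012]
orientation: [[0.995, 0.103, -0.003], [0.103, -0.995, -0.003], [-0.003, 0.003, -1.0]]
contact_force: [-0.4, -0.3, 0.4]
grip_width: 0.5
grip_force: 0.0
```

Call:
move_arm --commands '[{"offset": [0, 0, 2], "dr": [0, 0, 0], "gripper": 0}, {"offset": [0, 0, 3], "dr": [0, 0, 0], "gripper": 0}, {"offset": [0, 0, 3], "dr": [0, 0, 0], "gripper": 0}, {"offset": [-4, -2, 3], "dr": [0, 0, 0], "gripper": 0}, {"offset": [-4, -2, 0], "dr": [0, 0, 0], "gripper": 0}]'

```text
time: 29.85
ee_pos: [0.4441, 0.3008, 0.3134]
orientation: [[0.995, 0.103, 0.006], [0.103, -0.995, 0.001], [0.006, -0.001, -1.0]]
contact_force: [0.5, 0.3, 0.4]
grip_width: 0.498
grip_force: 0.0
```

Call:
move_arm --commands '[{"offset": [-3, -2, 0], "dr": [0, -0.1, 0], "gripper": 0}, {"offset": [-3, -2, 0], "dr": [0, -0.15, 0], "gripper": 0}, {"offset": [-3, -2, -1], "dr": [0, -0.15, 0], "gripper": 0}, {"offset": [-3, -2, -1], "dr": [0, -0.15, 0], "gripper": 0}, {"offset": [-2, -2, -1], "dr": [0, -0.15, 0], "gripper": 0}]'

```text
time: 30.35
ee_pos: [0.3043, 0.201, 0.2808]
orientation: [[0.786, 0.073, 0.613], [0.099, -0.995, -0.009], [0.61, 0.068, -0.79]]
contact_force: [0.2, -1.1, 0.3]
grip_width: 0.499
grip_force: 0.0
```

```bash
python3 g.py;python3 -c "
from h import *
p=bot.get_image('wrist');g=fproj(p,np.array([.52,.127,.219]));print(g,bot.observe()['ee_pos'])
x,y=int(g[0]),int(g[1]);y0=max(0,y-70);x0=max(0,x-60);f=p['frame'][y0:y0+100,x0:x0+120]
print(x0,y0);cv2.imwrite('pics/w9.png',cv2.resize(f,None,fx=5,fy=5,interpolation=2))"
```

```text
277 [0.5178 0.3367 0.2134] ((518.9530639648438, 337.3004150390625), (78.85671997070312, 14.810456275939941), 19.99574089050293)
bar yaw from y axis (deg) -66.48920325113741
[array([0.52632698, 0.33732076, 0.208     ])]
[0.29956441 0.19843237 0.27499528] [ 50. -17. 123. -36.  54. 150.]
[403.45363739  55.09146117] [0.30316997 0.20190681 0.27877115]
343 0
```

View pics/w9.png

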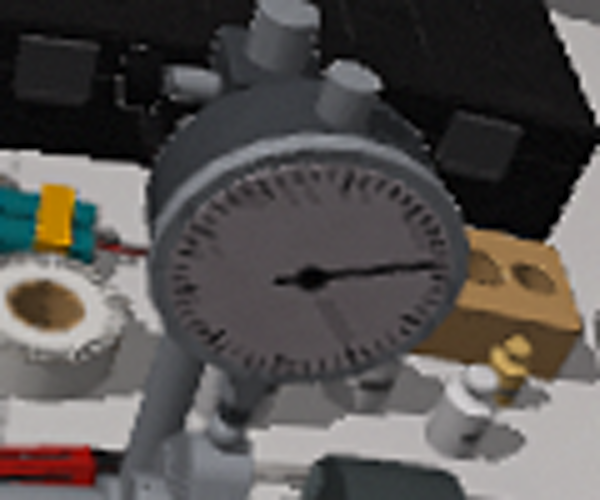

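The needle is unchanged at the top. The handle stayed at the same angle under 0.77 N m, so the lock is firm. Handing in.

```bash
python3 -c "
from rig import bot
print(bot.sign_off())"
```

```text
the job is handed in; nothing more can be done
None
```

I turned the shaft until the plunger stood at the top of its lift, locked it firmly, and handed the job in at about 30 s. The dial read about 11.9 mm after the first tightening, and the needle stood at about the same place after the second. The T-handle took about 0.77 N m at its hardest, roughly 0.4 N m above free, which I put at about 20 N on the shoe. I could not measure that force directly, and sign-off gave no verdict.

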